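# Fetch the palette tin from behind the jars

### The arm

A 6-joint arm with a two-finger parallel gripper is mounted at the origin on the work surface; the furniture and walls round the work are solid. World frame = base frame: x ahead of the robot, y to its left, z up, the work surface at z = 0. Lengths are in mm, angles in rad, forces in N, time in s.
With the tool pointing down it reaches from about 350 to 775 mm from the base axis. Payload 7.3 kg.
Tool frame: the origin (TCP) lies midway between the tips of the shut fingers; the grasp point (between the pads) lies 19 mm behind it; z points along the fingers, y is the line along which they close (so a half turn about z gives the same grasp; the last joint's range is limited). The gripper opens to 92 mm and grips with 3 to 60 N. Pads are 19 mm wide; open, the fingers measure 130 mm over their backs; the gripper's body (75 mm by 190 mm) begins 47 mm behind the grasp point.
Start: joints at [-1.477, 0.342, 1.524, -0, 1.275, -0.146], TCP at [124.713, -509.992, 226.741] pointing down, gripper open.
Joint ranges: [-2.53, 2.53], [-0.77, 2.02], [0.04, 2.7], [-1, 4.14], [0.28, 2.66], [-3.11, 3.11]. Speed limits (rad/s): [2.57, 2.57, 3.14, 3.14, 3.14, 3.14].

### API

Orientations are given as [roll, pitch, yaw] about the fixed x, y, z axes, in that order (R = Rz(yaw) Ry(pitch) Rx(roll)).
In Python, from plant import * gives the robot as it stands.
- The arm moves only by the tool step_arm, never from a script. Its argument "deltas" is one flat list of numbers, 5 for each row, row after row: the shift along the world's x, y, z in mm, then the turn about the world's z in degrees, then the finger opening in mm, from 0 to 91.8. In form: [tx, ty, tz, turn, gripper, tx, ty, tz, turn, gripper, ...]. A call has exactly 10 rows; each row shifts and turns the commanded pose from where the row before left it; what a row does not reach is not made up. A row lasts 1/8 s, in which the tool goes at most 62.5 mm and 10.7 degrees, less where a joint would pass 70% of its speed; a pose out of reach is approached as far as the arm can. A call is refused whole if a number of a shift passes 62.5 or a number of a turn 10.7, either way. A call with a gripper value outside its range is refused whole. The fingers move at their own pace and stop on an object; the grip force is fixed at half the most. Time passes only in rows, so rows that do not move let the fingers close, or fill a call up. It gives the time, the measured TCP pose, the force, the opening and the grip force at its end, in the units of the state.
- get_obs(): the state, without advancing time (a new reading comes with each control period).
- capture(name): name is "scene" or "top" or "wrist"; returns the picture (480x640x3 uint8, red, green, blue); there is no depth.
- camera_params(name): a dict with "mtx" (3x3 intrinsics, pixels), "rvec" (rotation vector, rad) and "tvec" (3), from world to camera coordinates, as OpenCV has them. Camera axes: x right, y down, z forward; pixel columns grow to the right and rows downward; lengths in mm; the calibration is good to about 2 mm. A picture is of the moment at which its call begins: read the wrist's pose just before it. camera_params takes no time and is no camera call; for the wrist camera it gives the pose at the moment of the call.
- close_job(): hands the job in; it is judged then, once.
The state is a dict: "time": time; "joint_positions": joint angles; "dq": joint speeds; "tau": joint torques, N m; "tool_pos": TCP position; "tcp_rot": TCP orientation; "contact_force": force on the tool from outside, world axes, zero at the start; "moment": the same for the moment, N m; "grip_width": finger opening in mm; "finger_force": force on a finger pad.
Only numpy, scipy, OpenCV 4.12 (cv2) and the standard library are available. Lean on these libraries where they do the work, as an engineer would, in place of code of your own. Each camera call takes 0.05 s, during which the arm holds its last target. There are 200 camera calls.

### The job

The closed black palette tin lies at the back of the plywood jar rack, behind three tall pigment jars. First stand all three jars upright on the cork mat, leaving the tin where it is; then lay the tin flat, centred on its wooden rest, lengthwise between the two end cleats; and last put each jar back, standing flat in the very cell of the rack it came from. Do not tip a jar over, and leave the paintbrush and the roll of masking tape undisturbed.

Things in the scene. Friction and masses are not known exactly. Their poses are not given: they have to be found in the camera images.
- rack: fixed plywood rack, 170 (its x) x 256 mm (y), front -x. Origin: centre of underside, z up. Base 6 mm thick (things stand at z=6); strips 5 mm wide with tops at z=12 mm. Front: three 75 mm square cells, centres x=-42.5, y=-80, 0, 80 mm. Back: tin's lane, x=0 to 85 mm, open at the back edge, strips along its front and at its ends (y=+-120 mm).
- jar_grey: closed glass pigment jar with a grey lid and pale contents; body about 59 mm across (nearly round, graspable at any yaw), 111 mm tall, about 0.25 kg. Origin: centre of its underside; z up its axis. At the start it stands in one of the three front cells of the rack; which one changes.
- jar_ochre: closed glass pigment jar with an ochre-yellow lid and pale pink contents; body about 59 mm across (nearly round, graspable at any yaw), 111 mm tall, about 0.25 kg. Origin: centre of its underside; z up its axis. At the start it stands in one of the three front cells of the rack; which one changes.
- jar_white: closed glass pigment jar with a white lid and pale blue contents; body about 59 mm across (nearly round, graspable at any yaw), 111 mm tall, about 0.25 kg. Origin: centre of its underside; z up its axis. At the start it stands in one of the three front cells of the rack; which one changes.
- tin: closed flat black palette tin, about 66 x 190 mm, 29 mm high, 0.24 kg; its lid stays shut. At the start it lies in the rack's back lane, long side roughly along the rack's y. Origin: centre of its underside, z up; this frame is turned about 12 degrees to its sides, so take directions from point tin_mid.
- tin_mid (a point): the same point, the centre of the tin's underside, with axes along its sides: x across its 66 mm width (grasp across this, from above), y along its 190 mm length, z up.
- mat: fixed flat cork mat, the side area for the jars, 244 mm (its x) by 110 mm (its y), 3 mm thick. Origin: centre of its underside (top at z = 3 mm). Room for three jars in a row along x, 80 to 85 mm apart. Mat and rest may change sides of the work from start to start.
- rest: fixed wooden rest for the tin: board 244 (its x) x 110 mm (its y), 8 mm thick. Origin: centre of underside; board top at z = 8 mm. A dark cleat 14 mm wide, 90 mm long in y, top at z = 19 mm, at each short end (x = +-113 mm) leaves 212 mm for the tin, whose length goes along the rest's x, either way round; the long sides are open.
- paintbrush: bystander: thin paintbrush with a red handle, 178 mm long, 14 mm wide, 6 mm high, lying loose on the table in front of the rack. Origin: centre of its underside. Leave it alone.
- tape: bystander: roll of masking tape lying flat, 100 mm across, 25 mm high, loose on the table to the left of the rack. Origin: centre of its underside. Leave it alone.

How it is judged (in metres and radians):
On the way, in this order (a step that is already met when the one before it is completed fails the run):
1. all three jars stand released on the cork mat while the tin is still in its lane (x of jar_grey in the frame of mat between -0.12 and 0.12 m and y of jar_grey in the frame of mat between -0.05 and 0.05 m and z of jar_grey in the frame of mat between -0.002 and 0.008 m and angle between each of jar_grey, jar_ochre, jar_white's own z axis and vertical below 0.1 rad and contact force between the fingers and jar_grey below 0.3 N and x of jar_ochre in the frame of mat between -0.12 and 0.12 m and y of jar_ochre in the frame of mat between -0.05 and 0.05 m and z of jar_ochre in the frame of mat between -0.002 and 0.008 m and contact force between the fingers and jar_ochre below 0.3 N and x of jar_white in the frame of mat between -0.12 and 0.12 m and y of jar_white in the frame of mat between -0.05 and 0.05 m and z of jar_white in the frame of mat between -0.002 and 0.008 m and contact force between the fingers and jar_white below 0.3 N and distance of tin from where it was at the start of the episode below 0.04 m), for 0.2 s.
2. the tin lies released on its rest while the jars are still on the mat (x of tin_mid in the frame of rest between -0.015 and 0.015 m and y of tin_mid in the frame of rest between -0.015 and 0.015 m and z of tin_mid in the frame of rest between 0.004 and 0.012 m and angle between the y axis of tin_mid and the x axis of rest, either way round below 0.15 rad and angle between tin_mid's own z axis and vertical below 0.05 rad and contact force between the fingers and tin below 0.3 N and x of jar_grey in the frame of mat between -0.12 and 0.12 m and y of jar_grey in the frame of mat between -0.05 and 0.05 m and z of jar_grey in the frame of mat between -0.002 and 0.008 m and angle between each of jar_grey, jar_ochre, jar_white's own z axis and vertical below 0.1 rad and contact force between the fingers and jar_grey below 0.3 N and x of jar_ochre in the frame of mat between -0.12 and 0.12 m and y of jar_ochre in the frame of mat between -0.05 and 0.05 m and z of jar_ochre in the frame of mat between -0.002 and 0.008 m and contact force between the fingers and jar_ochre below 0.3 N and x of jar_white in the frame of mat between -0.12 and 0.12 m and y of jar_white in the frame of mat between -0.05 and 0.05 m and z of jar_white in the frame of mat between -0.002 and 0.008 m and contact force between the fingers and jar_white below 0.3 N), for 0.2 s.
At the end, for the whole second after the job is handed in: The tin lies flat and released on the rest, its centre within 15 mm of the rest's centre along and across, its length within 0.15 rad of the rest's; each jar stands flat (within 0.06 rad) on the rack's base, within 20 mm of where it stood at the start (so in its own cell), released and at rest (x of tin_mid in the frame of rest between -0.015 and 0.015 m and y of tin_mid in the frame of rest between -0.015 and 0.015 m and z of tin_mid in the frame of rest between 0.004 and 0.012 m and angle between the y axis of tin_mid and the x axis of rest, either way round below 0.15 rad and angle between tin_mid's own z axis and vertical below 0.05 rad and contact force between the fingers and tin below 0.3 N and linear speed of each of tin, jar_grey, jar_ochre, jar_white below 0.02 m/s and distance of each of jar_grey, jar_ochre, jar_white from where it was at the start of the episode below 0.02 m and z of jar_grey in the frame of rack between 0.002 and 0.01 m and angle between each of jar_grey, jar_ochre, jar_white's own z axis and vertical below 0.06 rad and contact force between the fingers and jar_grey below 0.3 N and z of jar_ochre in the frame of rack between 0.002 and 0.01 m and contact force between the fingers and jar_ochre below 0.3 N and z of jar_white in the frame of rack between 0.002 and 0.01 m and contact force between the fingers and jar_white below 0.3 N); the robot touches nothing.
It fails at once if a jar is tipped over (angle between any of jar_grey, jar_ochre, jar_white's own z axis and vertical above 0.6 rad).
It fails at once if the paintbrush or the tape is disturbed (moved more than 15 mm) (distance of any of paintbrush, tape from where it was at the start of the episode above 0.015 m).
It also fails if it takes over 134 s, if anything falls off the work surface, if the arm or the gripper's body presses on something with over 40 N, if the wrist force passes 120 N, or if a joint passes its speed limit or range.

## Working session

There is one attempt and no reset: what is moved stays moved. The work goes in short steps, Python scripts to look and compute and a tool call to move; the robot and the scene stay as the last step left them, time stands still between calls to the robot, and variables do not carry over. Pictures are saved under pics/ and viewed, at most 16 in all, crops included, and the job is handed in when it is done.

Besides the shell and the picture viewer there is one more tool, called after "Call:" as name(argument=value, ...) on one line, values as JSON. step_arm: Moves the arm, as the interface text tells. Its arguments: {"type":"object","properties":{"deltas":{"type":"array","items":{"type":"number"}}},"required":["deltas"]}

```bash
mkdir -p pics
python3 - <<'E'
from plant import *
import cv2
for n in ("scene","top"):
    im=capture(n); cv2.imwrite(f"pics/{n}0.png",im[:,:,::-1]); p=camera_params(n); print(n,p)
o=get_obs();print(o["time"],o["tool_pos"],o["tcp_rot"],o["grip_width"])
E
```

```text
scene {'mtx': array([[482.26887404,   0.        , 323.49783401],
       [  0.        , 482.26887404, 230.50669318],
       [  0.        ,   0.        ,   1.        ]]), 'rvec': array([ 0.59668465, -2.71500218,  1.04383208]), 'tvec': array([494.67154535, 140.93536037, 940.40966784])}
top {'mtx': array([[619.63571515,   0.        , 323.54172699],
       [  0.        , 619.63571515, 236.11684605],
       [  0.        ,   0.        ,   1.        ]]), 'rvec': array([ 2.14961596, -2.205409  ,  0.05310437]), 'tvec': array([  74.641613  ,  548.78148429, 1467.21862772])}
0.1 [ 124.67657141 -509.61615019  226.13971562] [-3.14029349e+00 -1.86674960e-04  2.39804962e-01] 92.00306060139808
```

View pics/top0.png

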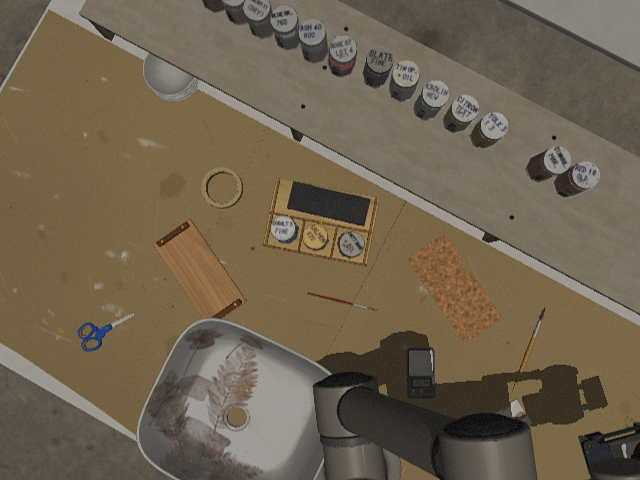

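View pics/scene0.png

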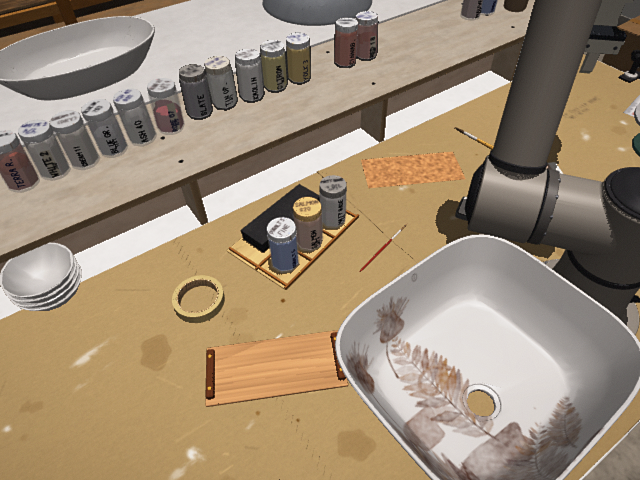

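The top view shows the rack with corners at about (278,179), (378,196), (367,265) and (264,246). The lids are white (284,229), ochre (315,237) and grey (351,243). The rest is around (200,270), the mat around (454,288), the tape at (221,187) and the brush around (341,301). The scene view agrees: a big basin stands near the rest, and a shelf is behind.

```bash
cat > h.py <<'E'
from plant import *
import numpy as np, cv2
def ray(name,uv,p=None):
    p=p or camera_params(name); R=cv2.Rodrigues(np.float64(p["rvec"]))[0]; t=np.float64(p["tvec"])
    K=np.float64(p["mtx"]); d=(R.T@np.linalg.solve(K,[uv[0],uv[1],1.])); c=-R.T@t
    return c,d/np.linalg.norm(d)
def onz(name,uv,z,p=None):
    c,d=ray(name,uv,p); return (c+d*(z-c[2])/d[2])[:2]
def tri(a,ua,b,ub):
    A=[];B=[]
    c1,d1=ray(a,ua);c2,d2=ray(b,ub)
    s=np.linalg.lstsq(np.c_[d1,-d2],c2-c1,rcond=None)[0]
    p,q=c1+d1*s[0],c2+d2*s[1]; return (p+q)/2,np.linalg.norm(p-q)
def rect(name,mask,z):
    cs=cv2.findContours(mask.astype(np.uint8),cv2.RETR_EXTERNAL,cv2.CHAIN_APPROX_NONE)[0]
    c=max(cs,key=cv2.contourArea)[:,0]
    w=np.float32([onz(name,u,z) for u in c]); r=cv2.minAreaRect(w)
    return r,c.mean(0),len(c)
E
cat > m.py <<'E'
from h import *
im=cv2.imread("pics/top0.png"); hsv=cv2.cvtColor(im,cv2.COLOR_BGR2HSV)
for n,(u,v) in dict(mat=(454,288),rest=(200,270),tin=(328,203),rackwood=(300,188),table=(260,280),white=(284,229),ochre=(315,237),grey=(351,243),rackedge=(266,240)).items(): print(n,hsv[v-1:v+2,u-1:u+2].reshape(-1,3).mean(0).round())
H,S,V=[hsv[:,:,i].astype(int) for i in range(3)]
def box(m,x0,x1,y0,y1):
    o=np.zeros_like(m);o[y0:y1,x0:x1]=m[y0:y1,x0:x1];return o
k=np.ones((5,5),np.uint8)
tinm=box(V<75,275,380,175,225)
print("tin",rect("top",tinm,35))
for n,z,q in (("rack",12,[(278,179),(378,196),(367,265),(264,246)]),("rest",8,[(156,242),(190,221),(245,297),(210,320)]),("mat",3,[(408,257),(446,236),(500,316),(467,340)])):
    w=np.array([onz("top",u,z) for u in q]);print(n,w.round(),w.mean(0).round(),[round(float(np.linalg.norm(w[i]-w[i-1]))) for i in range(4)])
for n,u in dict(white=(284,229),ochre=(315,237),grey=(351,243)).items(): print(n,onz("top",u,117).round())
print("sink",[ (a[0].round(),round(float(a[1]),1)) for a in (tri("top",(137,432),"scene",(487,236)),tri("top",(205,320),"scene",(342,330)),)])
print("tape",onz("top",(221,187),25),"brush",onz("top",(307,293),3),onz("top",(377,309),3))
for b in ((255,165,130,110),(140,210,120,120),(400,225,115,125)):
    pass
a=cv2.resize(im[170:275,255:390],None,fx=4,fy=4,interpolation=cv2.INTER_CUBIC)
b=cv2.resize(im[210:330,145:260],None,fx=3.5,fy=3.5,interpolation=cv2.INTER_CUBIC)
cv2.imwrite("pics/c_rack.png",a);cv2.imwrite("pics/c_rest.png",b)
E
python3 m.py
```

```text
mat [ 14. 142. 131.]
rest [ 15. 133. 149.]
tin [60. 28. 47.]
rackwood [47. 23. 46.]
table [ 19. 108. 123.]
white [ 17.  14. 132.]
ochre [ 19. 116. 152.]
grey [ 19.  24. 124.]
rackedge [ 16. 156. 107.]
tin (((628.41015625, 47.25370788574219), (188.8892822265625, 67.49497985839844), 75.23603820800781), array([328.05882353, 203.06862745]), 204)
rack [[693. 168.]
 [645. -73.]
 [479. -42.]
 [531. 205.]] [587.  64.] [166, 246, 169, 252]
rest [[548. 468.]
 [597. 385.]
 [409. 253.]
 [356. 339.]] [478. 361.] [231, 97, 229, 100]
mat [[ 496. -142.]
 [ 544. -235.]
 [ 349. -356.]
 [ 294. -275.]] [ 421. -252.] [242, 105, 230, 98]
white [562. 147.]
ochre [542.  78.]
grey [527.  -2.]
sink [(array([206., 365., 475.]), 0.8), (array([363., 322., 138.]), 3.9)]
tape [675.26202682 304.64973455] brush [415.21923712 104.17202405] [372.82852748 -63.1609064 ]
```

View pics/c_rack.png

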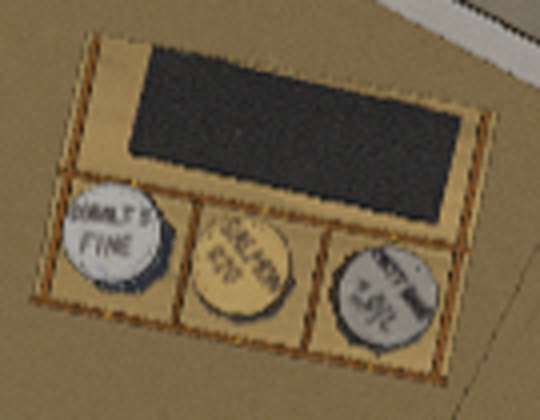

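View pics/c_rest.png

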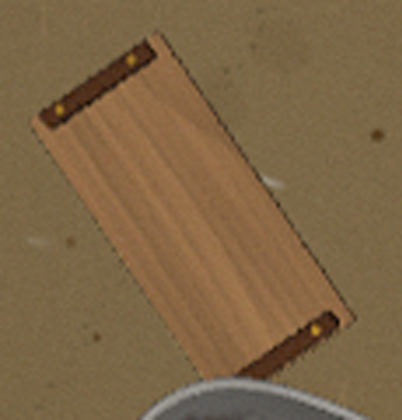

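The rack crop shows lids at full-image (283,229), (315.5,237) and (351,244), all clear of the strips, with rack corners at (278,179), (379,198), (366,266) and (263,244.5). The rest crop shows corners at (189,219), (156,245) and (246,301), and the basin rim covers the fourth.

```bash
cat > m2.py <<'E'
from h import *
from math import *
im=cv2.imread("pics/top0.png"); hsv=cv2.cvtColor(im,cv2.COLOR_BGR2HSV); H,S,V=[hsv[:,:,i].astype(int) for i in range(3)]
m=np.zeros(H.shape,np.uint8); m[228:348,398:508]=((H<17)&(S>118))[228:348,398:508]
m=cv2.morphologyEx(cv2.morphologyEx(m,cv2.MORPH_CLOSE,np.ones((5,5))),cv2.MORPH_OPEN,np.ones((5,5)))
print("mat",rect("top",m,3)[0])
W=lambda q,z:np.array([onz("top",u,z) for u in q])
r=W([(278.2,178.7),(378.7,198),(366.2,265.7),(263,244.5)],9)
y=(r[0]-r[1]+r[3]-r[2])/2;x=(r[0]-r[3]+r[1]-r[2])/2
print("rack c",r.mean(0),"sizes",np.hypot(*x),np.hypot(*y),"yaw",degrees(atan2(-y[0],y[1])),degrees(atan2(x[1],x[0])))
c=r.mean(0); a=atan2(-y[0],y[1]);R=np.array([[cos(a),-sin(a)],[sin(a),cos(a)]])
for n,u in dict(white=(283.2,228.7),ochre=(315.5,237),grey=(351.2,244.2)).items(): p=onz("top",u,117);print(n,p,"in rack",R.T@(p-c))
print("tin in rack",R.T@(np.array([628.4,47.2])-c))
q=W([(189.3,219.1),(155.9,244.9),(246.4,301.4)],8)
print("rest c",(q[1]+q[2])/2,"w,l",np.hypot(*(q[0]-q[1])),np.hypot(*(q[0]-q[2])),"yaw",degrees(atan2(*(q[0]-q[2])[::-1])))
cl=W([(145+36/3.5,0)],8)
print("shelf lid",tri("top",(379,53),"scene",(194,72)),tri("top",(490,124),"scene",(299,38)))
print("shelf edge z200/300",onz("top",(318,146),200),onz("top",(318,146),300))
# brown cleats
print("sink rim z138",W([(197,322),(165,365),(140,430),(250,325),(300,350)],138).round())
print("sink rim z80",W([(197,322),(165,365),(140,430),(250,325),(300,350)],80).round())
for z in (60,100,140,180):
  cam=camera_params("scene"); P=lambda p:cv2.projectPoints(np.float64([p]),cam["rvec"],cam["tvec"],cam["mtx"],None)[0].ravel().round()
  print(z,[P([*onz("top",u,z),z]) for u in ((197,322),(165,365),(140,430),(250,325))])
E
python3 m2.py
```

```text
mat ((419.3554382324219, -249.28468322753906), (244.0050506591797, 109.11018371582031), 31.972286224365234)
rack c [586.58732407  65.02692399] sizes 165.49382922668912 251.45170245917527 yaw -12.809876098781045 -13.11098409362541
white [562.92483711 148.94242766] in rack [-41.67901349  76.58057769]
ochre [542.3446007   76.84929454] in rack [-45.76278851   1.71877998]
grey [524.10960241  -2.63028305] in rack [-45.92199847 -79.82564391]
tin in rack [44.72453121 -8.11266882]
rest c [469.69789834 359.27604312] w,l 102.10070752286421 243.941417415821 yaw 33.862109506542254
shelf lid (array([901.91582653, -71.92862546, 251.60443626]), np.float64(17.525191489236608)) (array([ 747.24600858, -288.11244332,  261.31105561]), np.float64(10.832700284252084))
shelf edge z200/300 [730.65035888  64.26317064] [709.05467964  61.90455856]
sink rim z138 [[361. 341.]
 [269. 412.]
 [131. 468.]
 [352. 224.]
 [295. 116.]]
sink rim z80 [[357. 354.]
 [261. 428.]
 [117. 486.]
 [347. 232.]
 [288. 119.]]
60 [array([335., 374.]), array([374., 444.]), array([463., 535.]), array([369., 317.])]
100 [array([336., 357.]), array([376., 425.]), array([464., 514.]), array([370., 302.])]
140 [array([337., 339.]), array([377., 405.]), array([466., 492.]), array([371., 285.])]
180 [array([338., 320.]), array([378., 384.]), array([467., 469.]), array([372., 267.])]
```

Run:
```python
from h import *
for a,b in (((303,106),(180,161)),((512,217),(374,84)),((325,68),(180,161)),((554,138),(374,84))): print(a,b,tri("top",a,"scene",b))
a=cv2.imread("pics/scene0.png")[80:280,140:400];b=cv2.imread("pics/top0.png")[80:280,260:520]
cv2.imwrite("pics/sh.png",np.vstack([cv2.resize(x,(390*2,300),interpolation=cv2.INTER_CUBIC) for x in (a,b)]))
```

```text
(303, 106) (180, 161) (array([833.22055528,  96.88526135, 147.99310528]), np.float64(0.8065269467153178))
(512, 217) (374, 84) (array([ 571.64213223, -355.53077487,  144.39317177]), np.float64(2.9915592201840098))
(325, 68) (180, 161) (array([925.6851017 ,  35.65919623,  73.65109505]), np.float64(39.35750984213398))
(554, 138) (374, 84) (array([ 696.44581244, -505.39116675,   47.01886682]), np.float64(142.35346694636758))
```

View pics/sh.png

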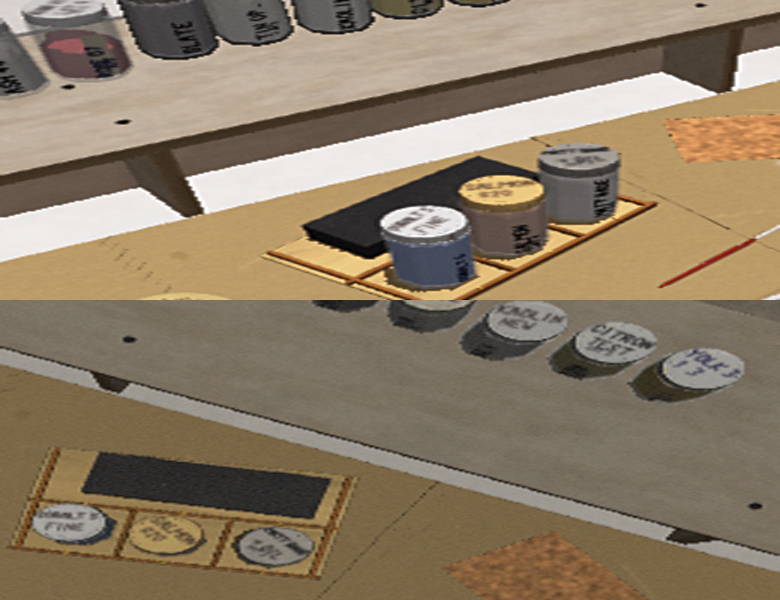

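The gripper may come close to the shelf (deck at z≈146) when it reaches the tin. I'll check that once it hovers over the rack. Starting with the grey jar.

Call:
step_arm(deltas=[34,44,0,6.3,91.8,34,44,0,6.3,91.8,34,44,0,6.3,91.8,34,44,0,6.3,91.8,34,44,0,6.3,91.8,34,44,0,6.3,91.8,34,44,0,6.3,91.8,34,44,0,6.3,91.8,34,44,0,6.3,91.8,34,44,0,6.3,91.8])

```text
time: 1.35
tool_pos: [465.5, -68.3, 226.6]
tcp_rot: [-3.141, 0.0, 1.343]
contact_force: [0.5, -1.9, -0.3]
grip_width: 91.4
finger_force: 0.0
```

Run:
```python
from h import *
o=get_obs();print(o["time"],o["tool_pos"].round(1) if hasattr(o["tool_pos"],'round') else o["tool_pos"],o["tcp_rot"])
a=capture("top")[120:340,220:500,::-1];b=capture("wrist")[:,:,::-1]
cv2.imwrite("pics/h1.png",np.vstack([cv2.resize(a,(400,300)),cv2.resize(b,(400,300))]))
```

```text
1.35 [465.5 -68.3 226.6] [-3.14142553e+00  1.85165705e-04  1.34313465e+00]
```

View pics/h1.png

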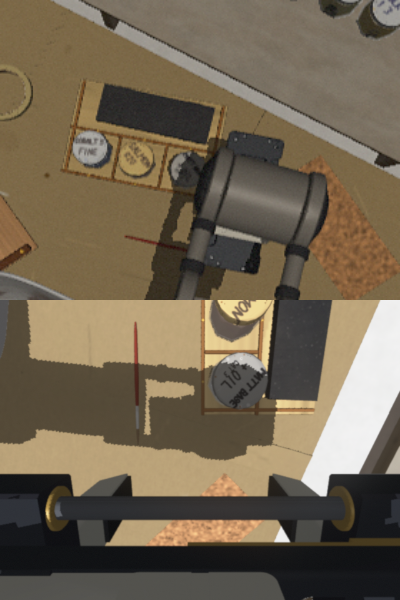

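The gripper's long body lies along the closing line, as assumed. In the wrist crop the grey lid sits at about (240,380) of the mosaic. Moving over it, down, and closing.

Call:
step_arm(deltas=[29.5,33,0,0,91.8,29,32.7,0,0,91.8,0,0,-40,0,91.8,0,0,-45,0,91.8,0,0,-45,0,91.8,0,0,-35,0,91.8,0,0,0,0,91.8,0,0,0,0,40,0,0,0,0,40,0,0,0,0,40])

```text
time: 2.7
tool_pos: [523.9, -4.4, 63.0]
tcp_rot: [3.139, -0.0, 1.339]
contact_force: [-0.5, -0.1, 0.5]
grip_width: 66.4
finger_force: 0.0
```

Call:
step_arm(deltas=[0,0,0,0,40,0,0,0,0,40,0,0,0,0,40,0,0,0,0,40,0,0,20,0,40,0,0,30,0,40,0,0,30,0,40,0,0,30,0,40,0,0,25,0,40,0,0,0,0,40])

```text
time: 3.95
tool_pos: [523.8, -4.3, 197.8]
tcp_rot: [3.139, -0.0, 1.339]
contact_force: [-0.8, -0.3, -3.7]
grip_width: 60.2
finger_force: 30.0
```

Call:
step_arm(deltas=[-15,-25,0,-6,40,-28,-46,0,-8,40,-28,-46,0,-8,40,-28,-46,0,-8,40,-28,-46,0,-8,40,-28,-46,0,-7,40,-19,-34,0,0,40,0,0,0,0,40,0,0,-30,0,40,0,0,-30,0,40])

```text
time: 5.2
tool_pos: [349.1, -292.0, 135.0]
tcp_rot: [-3.14, -0.0, 0.554]
contact_force: [0.6, 0.4, -4.1]
grip_width: 60.4
finger_force: 30.0
```

Call:
step_arm(deltas=[0,0,-30,0,40,0,0,-30,0,40,0,0,-12,0,40,0,0,-5,0,40,0,0,0,0,40,0,0,0,0,91.8,0,0,0,0,91.8,0,0,0,0,91.8,0,0,0,0,91.8,0,0,0,0,91.8])

```text
time: 6.45
tool_pos: [349.2, -293.3, 59.8]
tcp_rot: [3.141, -0.0, 0.554]
contact_force: [-0.1, 0.4, 0.2]
grip_width: 91.6
finger_force: 0.0
```

Call:
step_arm(deltas=[0,0,40,0,91.8,0,0,50,0,91.8,0,0,50,0,91.8,23,44,0,6,91.8,28,54,0,7,91.8,28,54,0,7,91.8,28,54,0,7,91.8,28,54,0,7,91.8,28,54,0,7,91.8,28,54,0,4.2,91.8])

```text
time: 7.7
tool_pos: [540.9, 76.6, 199.8]
tcp_rot: [3.141, 0.0, 1.346]
contact_force: [1.4, -1.2, -0.2]
grip_width: 91.8
finger_force: 0.0
```

Call:
step_arm(deltas=[1,1,-30,0,91.8,0,0,-40,0,91.8,0,0,-40,0,91.8,0,0,-28,0,91.8,0,0,0,0,40,0,0,0,0,40,0,0,0,0,40,0,0,0,0,40,0,0,0,0,40,0,0,0,0,40])

```text
time: 8.95
tool_pos: [542.4, 75.6, 63.1]
tcp_rot: [3.138, -0.001, 1.343]
contact_force: [0.6, -0.0, 6.7]
grip_width: 60.6
finger_force: 30.0
```

Call:
step_arm(deltas=[0,0,15,0,40,0,0,40,0,40,0,0,45,0,40,0,0,35,0,40,-12,-31,0,-7,40,-22,-58,0,-8,40,-22,-58,0,-8,40,-22,-58,0,-8,40,-22,-58,0,-8,40,-22,-58,0,-6,40])

```text
time: 10.2
tool_pos: [417.9, -246.7, 197.4]
tcp_rot: [-3.142, -0.0, 0.554]
contact_force: [1.3, -0.6, -1.8]
grip_width: 60.8
finger_force: 29.9
```

Call:
step_arm(deltas=[0,-3,-30,0,40,0,0,-40,0,40,0,0,-40,0,40,0,0,-22,0,40,0,0,-5,0,40,0,0,0,0,91.8,0,0,0,0,91.8,0,0,0,0,91.8,0,0,0,0,91.8,0,0,0,0,91.8])

```text
time: 11.45
tool_pos: [419.3, -248.3, 59.9]
tcp_rot: [3.141, -0.0, 0.557]
contact_force: [-0.0, 0.1, -0.3]
grip_width: 91.5
finger_force: 0.0
```

Call:
step_arm(deltas=[0,0,40,0,91.8,0,0,50,0,91.8,0,0,50,0,91.8,20.5,56.5,0,7,91.8,20.5,56.5,0,7,91.8,20.5,56.5,0,7,91.8,20.5,56.5,0,7,91.8,20.5,56.5,0,7,91.8,20.5,56.5,0,7,91.8,20.5,56.5,0,3,91.8])

```text
time: 12.7
tool_pos: [563.1, 149.2, 199.8]
tcp_rot: [3.141, 0.0, 1.345]
contact_force: [0.6, -0.6, 0.3]
grip_width: 91.6
finger_force: 0.0
```

Run:
```python
from h import *
b=capture("wrist")[:,:,::-1]; p=camera_params("wrist"); np.savez("w1.npz",**p)
cv2.imwrite("pics/w1.png",b)
c,d=ray("wrist",(320,240),p); print(c,d)
```

```text
[578.97465405 220.32841492 358.08935308] [-0.05030643 -0.23949758 -0.96959279]
```

View pics/w1.png

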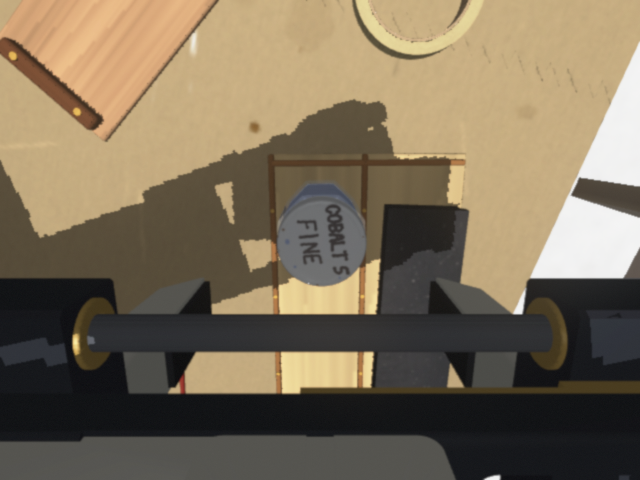

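The wrist view shows the white lid centred near (321,242), between the fingers. The rack's left-front corner is at (270,155), the left-back corner at (465,155), and the tin's near corners are at (385,205) and (467,207).

Run:
```python
from h import *
p=dict(np.load("w1.npz")); W=lambda u,z:onz("wrist",u,z,p).round(1)
print(p["mtx"][0,0]); print("lid",W((321,242),117),W((278,242),117),W((365,242),117),W((321,286),117))
print("rack LF",W((270,155),12),"exp 532,209; LB",W((465,155),6))
print("tin corners",W((385,205),35),W((467,208),35))
print("rest corner/cleat",W((105,139),8),W((100,125),19),W((8,42),19))
print("tape",W((419,5),25))
print(onz("top",(283.2,228.7),117), tri("top",(283.2,228.7),"scene",(282.5,227)))
```

```text
402.43231227626706
lid [566.8 159.4] [540.8 165.2] [593.4 153.4] [560.5 131.2]
rack LF [536.1 216. ] exp 532,209; LB [698.3 179.4]
tin corners [620.  157.5] [684.6 140.5]
rest corner/cleat [403.3 259.1] [408.7 269.2] [361.2 342.8]
tape [672.8 297.7]
[562.92483711 148.94242766] (array([562.71654945, 148.9513469 , 114.28914328]), np.float64(0.9580554917257862))
```

Run:
```python
from h import *
p=camera_params("wrist");o=get_obs();b=capture("wrist")[:,:,::-1]
cv2.imwrite("pics/w2.png",b); np.savez("w2.npz",**p)
q=dict(np.load("w1.npz"));print(q["tvec"]-p["tvec"],o["tool_pos"],o["dq"])
a=cv2.imread("pics/w1.png");d,_=cv2.phaseCorrelate(np.float64(a[:270,:,1]),np.float64(b[:270,:,1]));print(d)
```

```text
[0. 0. 0.] [564.4001309 155.8197706 199.48467  ] [-0.07001534 -0.05072129  0.10850732 -0.01661673 -0.01785122 -0.05907697]
(0.0059852061697824865, 10.734697097816735)
```

The arm was still settling during the first wrist shot, which explains the offset. After correcting for it, the lid is at about (565,152), consistent with the top camera. Grasping.

Call:
step_arm(deltas=[1,3,-30,0,91.8,0,0,-40,0,91.8,0,0,-40,0,91.8,0,0,-28,0,91.8,0,0,0,0,40,0,0,0,0,40,0,0,0,0,40,0,0,0,0,40,0,0,0,0,40,0,0,0,0,40])

```text
time: 14.05
tool_pos: [564.4, 150.3, 62.9]
tcp_rot: [3.139, -0.001, 1.343]
contact_force: [-0.2, -0.7, 5.8]
grip_width: 57.8
finger_force: 30.0
```

Call:
step_arm(deltas=[0,0,15,0,40,0,0,40,0,40,0,0,45,0,40,0,0,35,0,40,-10,-56,0,-7,40,-13,-60,0,-8,40,-13,-60,0,-8,40,-13,-60,0,-8,40,-13,-60,0,-8,40,-13,-59,0,-6,40])

```text
time: 15.3
tool_pos: [487.8, -206.4, 197.3]
tcp_rot: [-3.142, -0.0, 0.554]
contact_force: [1.0, -0.3, -2.4]
grip_width: 57.7
finger_force: 29.9
```

Call:
step_arm(deltas=[0,0,0,0,40,0,0,-35,0,40,0,0,-40,0,40,0,0,-40,0,40,0,0,-17,0,40,0,0,-5,0,40,0,0,0,0,91.8,0,0,0,0,91.8,0,0,0,0,91.8,0,0,0,0,91.8])

```text
time: 16.55
tool_pos: [487.4, -202.7, 60.7]
tcp_rot: [-3.138, 0.001, 0.559]
contact_force: [-8.8, 4.8, 3.7]
grip_width: 90.4
finger_force: 0.0
```

Call:
step_arm(deltas=[0,0,0,0,91.8,0,0,40,0,91.8,0,0,50,0,91.8,0,0,50,0,91.8,10,35,0,7,91.8,11,40,0,8,91.8,10,40,0,8,91.8,10,40,0,8,91.8,10,35,0,7,91.8,0,0,0,5,91.8])

```text
time: 17.8
tool_pos: [540.3, -11.3, 201.1]
tcp_rot: [3.14, -0.001, 1.316]
contact_force: [0.1, -0.4, -0.7]
grip_width: 91.7
finger_force: 0.0
```

```bash
cat > shot.py <<'E'
import sys
from h import *
capture("top"); 
p=camera_params("wrist");o=get_obs();b=capture("wrist")[:,:,::-1];t=capture("top")[:,:,::-1]
n=sys.argv[1];cv2.imwrite(f"pics/{n}w.png",b);cv2.imwrite(f"pics/{n}t.png",t);np.savez(n+".npz",**p)
print(o["time"],np.round(o["tool_pos"],1),np.abs(o["dq"]).max())
E
python3 shot.py s3; python3 -c "
import cv2,numpy as np
a=cv2.imread('pics/s3w.png');b=cv2.imread('pics/s3t.png')[130:370,220:540]
cv2.imwrite('pics/s3.png',np.vstack([cv2.resize(a,(400,300)),cv2.resize(b,(400,300))]))"
```

```text
17.85 [540.1 -12.4 201. ] 0.13880934429326575
```

View pics/s3.png

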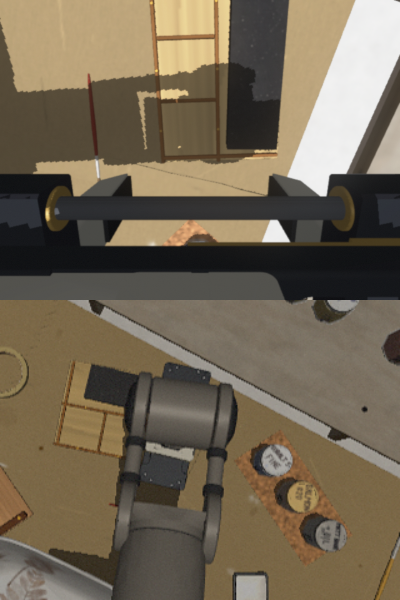

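The mosaic shows the three jars upright in a row on the mat, the rack cells empty and the tin still in its lane. The contact force at the white jar's release was the gripper body brushing the shelf edge, so I'll avoid that later.

Run:
```python
from h import *
from math import *
im=cv2.imread("pics/top0.png");hsv=cv2.cvtColor(im,cv2.COLOR_BGR2HSV)
m=np.zeros(im.shape[:2],np.uint8); m[215:325,145:252]=(hsv[215:325,145:252,2]<95)
n,l,s,c=cv2.connectedComponentsWithStats(m)
for i in range(1,n):
    if s[i,4]>80: r,_,_=rect("top",l==i,19); print(s[i],r, onz("top",c[i],19))
W=lambda u,z:onz("top",u,z)
a,b=W((187.9,222.3),19),W((240.1,300.6),19); print(a,b,np.hypot(*(a-b)),degrees(atan2(*(a-b)[::-1])))
d=(a-b)/np.hypot(*(a-b)); print("rest c",(a+b)/2+45*np.array([-d[1],d[0]]))
for n,u in dict(white=(441,258),ochre=(458.5,287),grey=(483.5,318)).items():
    q=W(u,114)-[419.4,-249.3]; t=radians(32); print(n,(np.array([[cos(t),sin(t)],[-sin(t),cos(t)]])@q).round(1))
```

```text
[156 221  34  26 221] ((565.0934448242188, 424.47613525390625), (15.943180084228516, 89.94744873046875), 33.57533264160156) [565.48412063 424.40903832]
[212 299  30  20 177] ((380.3306884765625, 295.32879638671875), (15.193668365478516, 78.439453125), 33.39460372924805) [381.70287187 294.18723841]
[592.55758176 387.07344459] [401.41697286 263.73357412] 227.48067174138106 32.833483437902586
rest c [472.58830693 363.2147543 ]
white [83.4  3.6]
ochre [8.6 7.4]
grey [-78.3  -0. ]
```

Call:
step_arm(deltas=[30,30,0,0,91.8,30,30,0,0,91.8,30,30,0,0,91.8,0,0,0,0,91.8,0,0,-30,0,91.8,0,0,-40,0,91.8,0,0,-40,0,91.8,0,0,-35,0,91.8,0,0,0,0,91.8,0,0,0,0,91.8])

```text
time: 19.2
tool_pos: [630.4, 74.6, 56.6]
tcp_rot: [3.139, -0.001, 1.307]
contact_force: [-0.2, -0.1, 0.7]
grip_width: 92.1
finger_force: 0.0
```

```bash
python3 shot.py s4; python3 -c "
import cv2,numpy as np
a=cv2.imread('pics/s4w.png');b=cv2.imread('pics/s4t.png')[90:330,200:520]
cv2.imwrite('pics/s4.png',np.vstack([cv2.resize(a,(400,300)),cv2.resize(b,(400,300))]))"
```

```text
19.25 [630.8  74.8  57. ] 0.005156711069340257
```

View pics/s4.png

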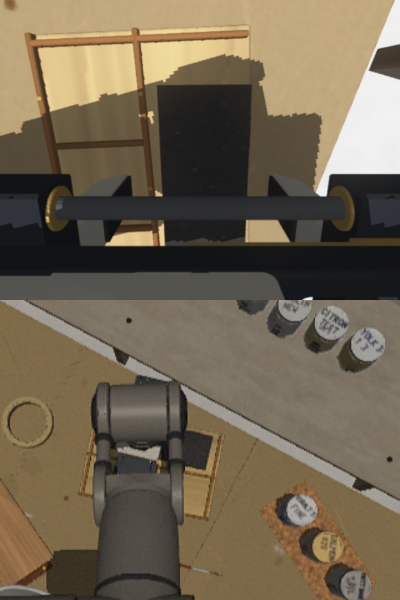

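The wrist view shows the tin lying centrally between the fingers, with its far end at about (158–251, 85) of the mosaic. The body is clear of the shelf and there is no contact force.

Run:
```python
from h import *
p=dict(np.load("s4.npz"));a,b=[onz("wrist",u,35,p) for u in((253,136),(402,136))];print(a,b,(a+b)/2-95*np.array([.255,.967]))
```

```text
[621.06822241 146.87144767] [683.45210531 130.02712186] [628.03516386  46.58428477]
```

Call:
step_arm(deltas=[0,0,-15,0,91.8,0,0,-15,0,91.8,0,0,-8,0,91.8,0,0,-3,0,91.8,0,0,0,0,40,0,0,0,0,40,0,0,0,0,40,0,0,0,0,40,0,0,0,0,40,0,0,0,0,40])

```text
time: 20.6
tool_pos: [630.2, 75.2, 14.2]
tcp_rot: [3.14, -0.0, 1.308]
contact_force: [1.3, -0.0, 2.0]
grip_width: 67.0
finger_force: 29.9
```

Call:
step_arm(deltas=[0,0,5,0,40,0,0,12,0,40,-15,4,5,0,40,-30,8,10,0,40,-15,4,30,0,40,0,0,40,0,40,0,0,40,0,40,0,0,30,0,40,0,0,0,0,40,0,0,0,0,40])

```text
time: 21.85
tool_pos: [568.8, 91.2, 184.5]
tcp_rot: [-3.139, 0.001, 1.308]
contact_force: [-0.6, -1.4, -2.4]
grip_width: 67.0
finger_force: 29.9
```

Call:
step_arm(deltas=[-5,25,0,-5,40,-10,40,0,-7,40,-15,50,0,-7,40,-15,50,0,-7,40,-12,50,0,-7,40,-10,41,0,-5,40,-8,30,0,-3.4,40,0,0,0,0,40,0,0,0,0,40,0,0,0,0,40])

```text
time: 23.1
tool_pos: [495.0, 376.0, 185.1]
tcp_rot: [3.141, 0.001, 0.584]
contact_force: [-0.3, -0.4, -3.1]
grip_width: 67.1
finger_force: 29.9
```

```bash
python3 shot.py s5; python3 -c "
import cv2,numpy as np
a=cv2.imread('pics/s5w.png');b=cv2.imread('pics/s5t.png')[150:390,120:440]
cv2.imwrite('pics/s5.png',np.vstack([cv2.resize(a,(400,300)),cv2.resize(b,(400,300))]))"
```

```text
23.15 [495.1 376.1 185.4] 0.006202128261808581
```

View pics/s5.png

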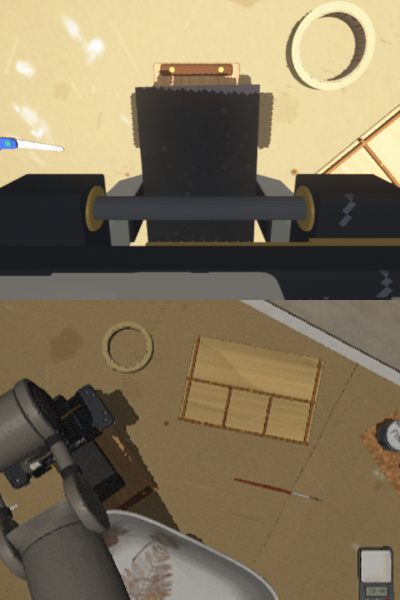

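The wrist view shows the far cleat parallel to the tin's end, with screws at (172,70) and (228,70) of the mosaic. The tin is held level.

Run:
```python
from h import *
p=dict(np.load("s5.npz"));W=lambda u,z:onz("wrist",u,z,p)
im=cv2.imread("pics/s5w.png")
a,b=W((275.2,112),19),W((364.8,112),19);print("screws",a,b,np.degrees(np.arctan2(*(b-a)[::-1])))
m=(a+b)/2; d=np.array([np.cos(np.radians(33.5)),np.sin(np.radians(33.5))]);print("rest c",m-113*d)
# tin far end, top face z: tcp15->top35 => now 185.4+20.5
e,f=W((137*1.6,86*1.6),206),W((259*1.6,86*1.6),206);print("tin end",e,f,(e+f)/2-95*d,np.degrees(np.arctan2(*(f-e)[::-1])))
```

```text
screws [548.27474056 450.90077255] [586.28787306 393.41284157] -56.52585744139563
rest c [473.05220891 359.78792772]
tin end [533.13770823 440.07400255] [568.79062181 386.14666625] [471.74501192 360.6763208 ] -56.530162160999
```

Call:
step_arm(deltas=[0,0,-30,0,40,0,0,-45,0,40,0,0,-45,0,40,0,0,-30,0,40,0,0,-8,0,40,0,0,-5,0,40,0,0,-2,0,40,0,0,-2,0,40,0,0,0,0,40,0,0,0,0,40])

```text
time: 24.5
tool_pos: [494.9, 377.3, 19.1]
tcp_rot: [3.141, -0.001, 0.585]
contact_force: [0.0, 1.0, -2.7]
grip_width: 66.7
finger_force: 29.9
```

Call:
step_arm(deltas=[0,0,-2,0,40,0,0,0,0,91.8,0,0,0,0,91.8,0,0,0,0,91.8,0,0,0,0,91.8,0,0,0,0,91.8,0,0,20,0,91.8,0,0,50,0,91.8,0,0,60,0,91.8,0,0,50,0,91.8])

```text
time: 25.75
tool_pos: [494.9, 377.3, 199.3]
tcp_rot: [3.141, -0.002, 0.585]
contact_force: [0.0, -0.0, -0.7]
grip_width: 91.8
finger_force: 0.0
```

```bash
python3 shot.py s6
python3 - <<'E'
from h import *
p=dict(np.load("s6.npz"));W=lambda u,z:onz("wrist",u,z,p)
im=cv2.imread("pics/s6w.png");cv2.imwrite("pics/s6.png",im[:320])
E
```

```text
25.8 [497.3 378.8 206.7] 0.1616834035748746
```

View pics/s6.png

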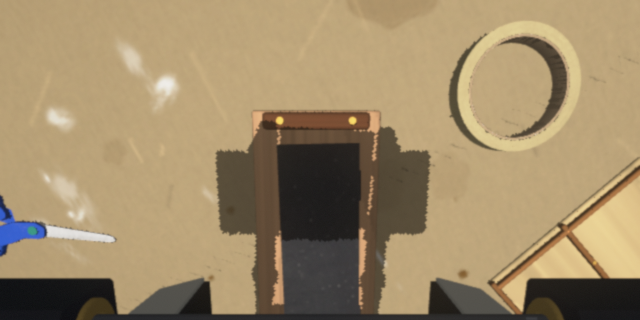

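Run:
```python
from h import *
p=dict(np.load("s6.npz"));W=lambda u,z:onz("wrist",u,z,p)
d=np.array([np.cos(np.radians(33.5)),np.sin(np.radians(33.5))])
e,f=W((278,144),37),W((360,144),37);print("tin c",(e+f)/2-95*d,f-e,"rest c",(W((280,120.5),19)+W((352,120.5),19))/2-113*d)
```

```text
tin c [471.75918382 361.10842261] [ 35.99013148 -54.28274828] rest c [471.06320731 363.6251913 ]
```

Call:
step_arm(deltas=[-5,-40,0,0,91.8,-13,-58,0,0,91.8,-13,-58,0,0,91.8,-13,-58,0,0,91.8,-13,-58,0,0,91.8,-13,-58,0,0,91.8,-13,-58,0,0,91.8,-13,-58,0,0,91.8,-13,-58,0,0,91.8,-13,-58,0,0,91.8])

```text
time: 27.15
tool_pos: [371.4, -186.1, 195.7]
tcp_rot: [-3.14, 0.001, 0.585]
contact_force: [0.1, -0.0, 0.4]
grip_width: 92.0
finger_force: 0.0
```

Call:
step_arm(deltas=[-12,-54,0,-1.7,91.8,-12,-54,0,0,91.8,0,0,0,0,91.8,0,0,-35,0,91.8,0,0,-45,0,91.8,0,0,-40,0,91.8,0,0,-20,0,91.8,0,0,0,0,91.8,0,0,0,0,40,0,0,0,0,40])

```text
time: 28.4
tool_pos: [349.2, -293.0, 57.7]
tcp_rot: [3.14, -0.0, 0.556]
contact_force: [-0.0, -0.3, -0.4]
grip_width: 76.5
finger_force: 0.0
```

Call:
step_arm(deltas=[0,0,0,0,40,0,0,0,0,40,0,0,0,0,40,0,0,0,0,40,0,0,15,0,40,0,0,40,0,40,0,0,45,0,40,0,0,40,0,40,0,0,0,0,40,0,0,0,0,40])

```text
time: 29.65
tool_pos: [347.9, -291.9, 195.3]
tcp_rot: [-3.139, 0.0, 0.556]
contact_force: [0.2, -0.1, -2.8]
grip_width: 59.9
finger_force: 30.0
```

Call:
step_arm(deltas=[14,25,0,6,40,30,49,0,8,40,30,49,0,8,40,30,49,0,8,40,30,49,0,8,40,26,43,0,7,40,14.5,24.5,0,0,40,0,0,0,0,40,0,0,0,0,40,0,0,0,0,40])

```text
time: 30.9
tool_pos: [522.5, -5.1, 196.1]
tcp_rot: [-3.14, 0.0, 1.34]
contact_force: [-0.9, -0.0, -2.7]
grip_width: 60.6
finger_force: 30.0
```

Call:
step_arm(deltas=[1.3,0.8,-30,0,40,0,0,-45,0,40,0,0,-40,0,40,0,0,-10,0,40,0,0,-5,0,40,0,0,-3,0,40,0,0,-2,0,40,0,0,0,0,40,0,0,0,0,40,0,0,0,0,40])

```text
time: 32.15
tool_pos: [524.6, -3.5, 62.0]
tcp_rot: [3.141, -0.0, 1.341]
contact_force: [-0.5, 0.5, -1.9]
grip_width: 60.3
finger_force: 30.0
```

Call:
step_arm(deltas=[0,0,-1.5,0,40,0,0,0,0,91.8,0,0,0,0,91.8,0,0,0,0,91.8,0,0,0,0,91.8,0,0,0,0,91.8,0,0,30,0,91.8,0,0,50,0,91.8,0,0,60,0,91.8,0,0,0,0,91.8])

```text
time: 33.4
tool_pos: [527.1, -3.8, 205.1]
tcp_rot: [3.131, -0.001, 1.341]
contact_force: [0.3, 0.2, -0.3]
grip_width: 91.9
finger_force: 0.0
```

Call:
step_arm(deltas=[-10,-24,0,-7,91.8,-19,-44,0,-8,91.8,-19,-44,0,-8,91.8,-19,-44,0,-8,91.8,-19,-44,0,-8,91.8,-19,-45,0,-6,91.8,0,0,0,0,91.8,0,0,-40,0,91.8,0,0,-50,0,91.8,0,0,0,0,91.8])

```text
time: 34.65
tool_pos: [417.5, -245.7, 107.0]
tcp_rot: [-3.133, 0.003, 0.557]
contact_force: [0.1, -0.2, 0.4]
grip_width: 91.6
finger_force: 0.0
```

Call:
step_arm(deltas=[0,0,-35,0,91.8,0,0,-14,0,91.8,0,0,0,0,91.8,0,0,0,0,40,0,0,0,0,40,0,0,0,0,40,0,0,0,0,40,0,0,0,0,40,0,0,0,0,40,0,0,0,0,40])

```text
time: 35.9
tool_pos: [419.5, -248.4, 61.6]
tcp_rot: [3.141, -0.0, 0.556]
contact_force: [-1.4, 1.4, 5.9]
grip_width: 61.1
finger_force: 30.0
```

Call:
step_arm(deltas=[0,0,15,0,40,0,0,40,0,40,0,0,45,0,40,0,0,40,0,40,10,25,0,7,40,20,55,0,8,40,22,58,0,8,40,22,58,0,8,40,22,58,0,8,40,15,40,0,6,40])

```text
time: 37.15
tool_pos: [530.8, 48.1, 200.7]
tcp_rot: [-3.141, 0.0, 1.347]
contact_force: [0.2, -0.3, -2.0]
grip_width: 60.8
finger_force: 29.9
```

Call:
step_arm(deltas=[8,20,0,0,40,3.9,9.9,0,0,40,0,0,0,0,40,0,0,-35,0,40,0,0,-45,0,40,0,0,-35,0,40,0,0,-12,0,40,0,0,-5,0,40,0,0,0,0,40,0,0,0,0,40])

```text
time: 38.4
tool_pos: [543.2, 75.4, 70.5]
tcp_rot: [3.139, -0.0, 1.341]
contact_force: [0.2, 0.4, -3.0]
grip_width: 60.4
finger_force: 29.9
```

Call:
step_arm(deltas=[0,0,-3,0,40,0,0,-3,0,40,0,0,0,0,40,0,0,0,0,91.8,0,0,0,0,91.8,0,0,0,0,91.8,0,0,0,0,91.8,0,0,0,0,91.8,0,0,0,0,91.8,0,0,0,0,91.8])

```text
time: 39.65
tool_pos: [542.4, 75.4, 63.2]
tcp_rot: [3.142, 0.0, 1.341]
contact_force: [0.4, -0.3, -0.1]
grip_width: 91.4
finger_force: 0.0
```

Call:
step_arm(deltas=[0,0,30,0,91.8,0,0,50,0,91.8,0,0,60,0,91.8,-7,-35,0,8,91.8,-10,-52,0,8,91.8,-10,-52,0,8,91.8,-10,-52,0,8,91.8,-10,-52,0,8,91.8,-7.5,-36,0,8,91.8,0,0,0,5,91.8])

```text
time: 40.9
tool_pos: [487.2, -206.2, 203.1]
tcp_rot: [-3.141, 0.0, 2.266]
contact_force: [0.8, 0.7, -0.6]
grip_width: 91.8
finger_force: 0.0
```

```bash
python3 shot.py s7; python3 -c "
import cv2,numpy as np
a=cv2.imread('pics/s7w.png');b=cv2.imread('pics/s7t.png')[130:370,220:540]
cv2.imwrite('pics/s7.png',np.vstack([cv2.resize(a,(400,300)),cv2.resize(b,(400,300))]))"
```

```text
40.95 [ 487.4 -205.1  203.1] 0.15301987635870892
```

View pics/s7.png

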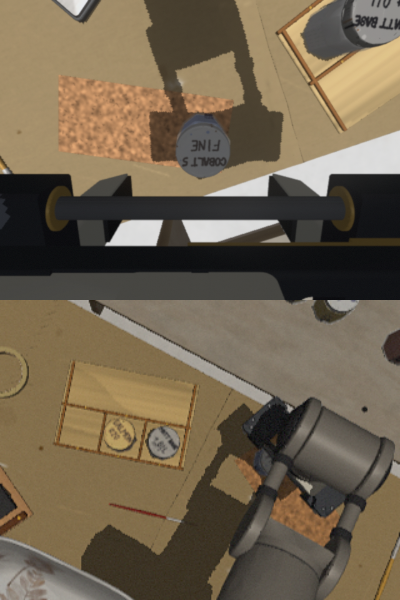

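Ochre and grey stand in their cells. The white lid is at about (203,153) of the mosaic, in the same place between the fingers as before.

Call:
step_arm(deltas=[0,1,-35,0,91.8,0,0,-45,0,91.8,0,0,-45,0,91.8,0,0,-16,0,91.8,0,0,0,0,40,0,0,0,0,40,0,0,0,0,40,0,0,0,0,40,0,0,0,0,40,0,0,0,0,40])

```text
time: 42.3
tool_pos: [488.7, -202.9, 63.3]
tcp_rot: [3.14, 0.002, 2.266]
contact_force: [0.7, 0.8, 6.3]
grip_width: 58.5
finger_force: 29.5
```

Call:
step_arm(deltas=[0,0,15,0,40,0,0,40,0,40,0,0,45,0,40,0,0,40,0,40,8,35,0,-8,40,12,54,0,-9,40,12,58,0,-9,40,12,58,0,-9,40,12,58,0,-9,40,10,50,0,-8.9,40])

```text
time: 43.55
tool_pos: [553.6, 112.5, 202.7]
tcp_rot: [-3.141, 0.0, 1.338]
contact_force: [0.9, -0.5, -2.6]
grip_width: 58.5
finger_force: 29.5
```

Call:
step_arm(deltas=[9,38,0,0,40,0,0,0,0,40,0,0,0,0,40,0,0,-35,0,40,0,0,-40,0,40,0,0,-20,0,40,0,0,0,0,40,0,0,0,0,40,0,0,0,0,40,0,0,0,0,40])

```text
time: 44.8
tool_pos: [563.3, 148.4, 108.2]
tcp_rot: [3.14, -0.001, 1.343]
contact_force: [-0.6, -0.7, -3.1]
grip_width: 58.3
finger_force: 29.5
```

```bash
python3 shot.py s8
```

```text
44.85 [563.2 148.4 107.9] 0.005897124596543058
```

View pics/s8w.png

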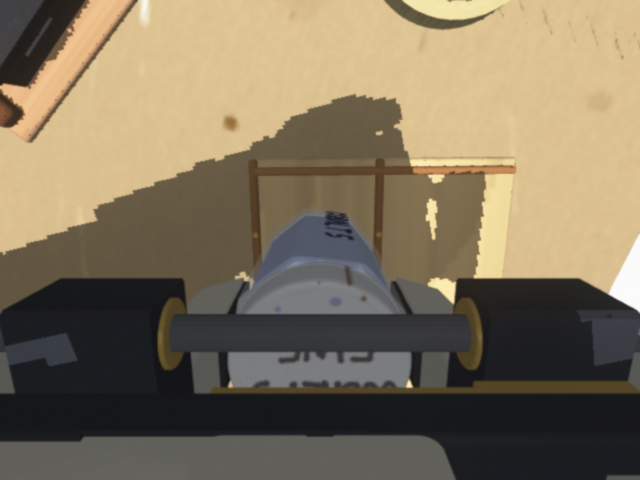

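The white jar hangs centred between the strips (x≈257–378) of its own cell. Lowering.

Call:
step_arm(deltas=[1,1.5,-20,0,40,0,0,-12,0,40,0,0,-5,0,40,0,0,-3,0,40,0,0,-2,0,40,0,0,0,0,40,0,0,0,0,40,0,0,0,0,40,0,0,0,0,40,0,0,0,0,40])

```text
time: 46.2
tool_pos: [564.2, 150.0, 66.3]
tcp_rot: [3.14, -0.0, 1.343]
contact_force: [-1.6, -0.5, 6.2]
grip_width: 58.4
finger_force: 30.0
```

Call:
step_arm(deltas=[0,0,0,0,91.8,0,0,0,0,91.8,0,0,0,0,91.8,0,0,0,0,91.8,0,0,0,0,91.8,0,0,0,0,91.8,0,0,20,0,91.8,0,0,45,0,91.8,0,0,50,0,91.8,0,0,30,0,91.8])

```text
time: 47.45
tool_pos: [564.6, 150.0, 213.1]
tcp_rot: [3.138, -0.001, 1.343]
contact_force: [0.2, 0.1, -0.4]
grip_width: 91.9
finger_force: 0.0
```

Call:
step_arm(deltas=[-10,-40,0,0,91.8,-12,-55,0,0,91.8,-12,-55,0,0,91.8,-15,-55,0,0,91.8,-15,-55,0,0,91.8,-15,-50,0,0,91.8,-10,-30,0,0,91.8,0,0,0,0,91.8,0,0,0,0,91.8,0,0,0,0,91.8])

```text
time: 48.7
tool_pos: [475.2, -189.0, 210.3]
tcp_rot: [3.142, -0.0, 1.344]
contact_force: [1.3, 0.2, 0.0]
grip_width: 91.8
finger_force: 0.0
```

```bash
python3 shot.py s9; python3 -c "
import cv2,numpy as np
from h import *
s=capture('scene')[:,:,::-1][150:420,180:500]
b=cv2.imread('pics/s9t.png')[165:330,140:395]
cv2.imwrite('pics/s9.png',np.vstack([cv2.resize(s,(400,300)),cv2.resize(b,(464,300))[:,:400]]))
cv2.imwrite('pics/s9r.png',cv2.resize(cv2.imread('pics/s9t.png')[170:275,255:390],None,fx=4,fy=4,interpolation=cv2.INTER_CUBIC))"
```

```text
48.75 [ 475.2 -189.   210.3] 0.002446874486319067
```

View pics/s9.png

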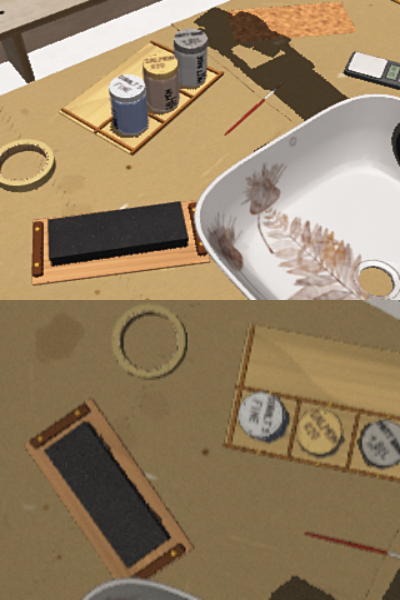

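View pics/s9r.png

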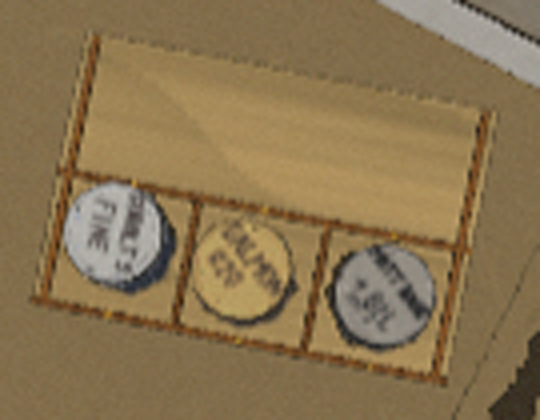

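The lids are at (113,233), (243,271) and (383,297) in the rack crop, within 1–3 crop pixels (about 1–2 mm) of where they started. The tin lies centred between the cleats, and the brush and tape are untouched.

```bash
python3 -c "
from plant import *
print(close_job())"
```

```text
the job is handed in; nothing more can be done
None
```

I handed in the job at about 49 s: the final pictures show the tin centred on its rest, all three jars upright in their own cells and the brush and tape undisturbed, but no verdict came back.

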